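# Sort tagged sensor housings from the leaning rack into the pass and reject nests

## Task

Two of the three housings leaning in the rack have been inspected: move the one with the round tag into the nest marked with the round tag, and the one with the bar tag into the nest marked with the bar. Set each down, without dropping it, so that it stands upright on the pocket's floor with its tag looking towards the nest's own mark, and let go. Leave the untagged housing in its lane, and do not disturb the other things on the bench.

Things in the scene. Friction and masses are not known exactly. Their poses are not given: they have to be found in the camera images.
- housing_disc: dark grey slim housing, x 14 x y 60 x z 100 mm, about 0.12 kg; origin: centre of underside; z up its length, x out of its front. Its front face bears a yellow round tag, 40 mm across, 38 mm up: passed. Starts in any lane of the rack, leaning 30 deg, top towards the rack's -x, front looking up and to the rack's +x. Its upper 50 mm stand free of the rack: grip there across the 14 mm.
- housing_bar: dark grey slim housing, x 14 x y 60 x z 100 mm, about 0.12 kg; origin: centre of underside; z up its length, x out of its front. Its front face bears a yellow narrow bar tag, 54 x 12 mm, set diagonally, 38 mm up: rejected. Starts in any lane of the rack, leaning 30 deg, top towards the rack's -x, front looking up and to the rack's +x. Its upper 50 mm stand free of the rack: grip there across the 14 mm.
- housing_plain: dark grey slim housing, x 14 x y 60 x z 100 mm, about 0.12 kg; origin: centre of underside; z up its length, x out of its front. It bears no tag: not inspected yet, it must stay in its lane. Starts in any lane of the rack, leaning 30 deg, top towards the rack's -x, front looking up and to the rack's +x. Its upper 50 mm stand free of the rack: grip there across the 14 mm.
- housing_disc_view (a point): a point in the air 60 mm in front (+x of the housing) of the housing's mid-plane, level with the tag's centre: it tells which way the tagged face looks
- housing_bar_view (a point): the same point for the bar-tagged housing
- nest_disc: fixed nest, z up; origin on the table under its pocket's centre. Pocket inside 24 (x) x 70 mm (y), floor 6 mm and wall tops 38 mm above the table, 5 mm walls, front (+x) wall with a 45 mm window. Base plate 100 x 82 mm; on it, 49 mm to +x, lies a yellow round tag, 40 mm across: the pass nest. Place and yaw vary; nests may be swapped.
- nest_bar: fixed nest, z up; origin on the table under its pocket's centre. Pocket inside 24 (x) x 70 mm (y), floor 6 mm and wall tops 38 mm above the table, 5 mm walls, front (+x) wall with a 45 mm window. Base plate 100 x 82 mm; on it, 49 mm to +x, lies a yellow narrow bar tag, 54 x 12 mm, set diagonally: the reject nest. Place and yaw vary; nests may be swapped.
- rack: fixed grey easel, three lanes side by side along y, 95 mm apart; 290 x 100 mm, 65 mm high. Origin on the table under the middle of the ledge the housings stand on (there 25 mm high), x to its open front, z up. Support leans 30 deg to -x and reaches 50 mm up the housings' backs; 4 mm fins between lanes 45 mm, front lip 7 mm. Place and yaw vary.
- glue_stick: bystander, loose, to be left alone: glue stick standing upright between the nests, 28 mm diameter, 95 mm tall; origin in the middle of its underside
- caliper: bystander, loose, to be left alone: steel caliper lying flat between robot and rack, 190 mm long along its y, at most 13 mm high; origin under the middle of its beam, jaws towards +x
- nozzle_jar: bystander, loose, to be left alone: clear closed jar standing beyond the rack, 52 mm diameter, 60 mm tall; origin in the middle of its underside
- scraper: bystander, loose, to be left alone: spatula-like bed scraper lying beyond rack and nests, 200 mm long along its x; origin under it, handle towards -x
- snips: bystander, loose, to be left alone: red-handled flush cutters lying beyond the nests, 140 mm long along its x, 14 mm high; origin on the table under its pivot, about 37 mm from the tip of the jaws, handles towards +x
- test_print: bystander, loose, to be left alone: small white printed gate on a 50 mm square foot, 55 mm tall, between robot and nests; origin in the middle of its underside
- mouse: bystander, loose, to be left alone: round black computer mouse, 64 mm across, 36 mm high, to the right of the nests; origin in the middle of its underside
There are look-alikes about, which are no part of the job. Leave any blue or red look-alike of the nest_disc alone. Leave any blue or turquoise look-alike of the housing_bar alone.

How it is judged:
By the outcome, as a careful person would: the job done as asked, in the order asked, and still so for the second after the job is handed in, with the robot touching nothing.
It also fails if it takes over 64 s, if anything falls off the work surface, if the arm or the gripper's body presses on something with over 40 N, if the wrist force passes 120 N, or if a joint passes its speed limit or range.

## Robot

A 7-joint arm with a two-finger parallel gripper is mounted at the origin on the work surface. World frame = base frame: x ahead of the robot, y to its left, z up, the work surface at z = 0. Lengths are in m, angles in rad, forces in N, time in s.
With the tool pointing down it reaches from about 0.35 to 0.775 m from the base axis. Payload 3.1 kg.
Tool frame: the origin (TCP) lies at the very end of the fingers, on their centre line; the grasp point (between the pads) lies 19 mm behind it; z points along the fingers, y is the line along which they close (so a half turn about z gives the same grasp; the last joint's range is limited). The gripper opens to 85 mm and grips with 20 to 120 N. Pads are 22 mm wide; open, the fingers measure 114 mm over their backs; the gripper's body (76 mm by 85 mm) begins 54 mm behind the grasp point. The pads swing forward as they close: fully open they stand 13 mm farther back than shut.
Start: joints at [-1.155, 0.311, 0.014, 1.512, -0.004, 1.319, -0.027], TCP at [0.243, 0.493, 0.231] pointing down, gripper open.
Joint ranges: [-2.7, 2.7], [-0.3, 1.91], [-1.27, 1.3], [0.12, 2.57], [-1.44, 4.58], [0.2, 2.03], [-3.05, 3.05]. Speed limits (rad/s): [2.79, 2.79, 3.14, 3.14, 3.14, 3.14, 3.14].

## Interface

Orientations are given as a rotation vector (axis times angle).
In Python, from rig import manip, read_camera, get_calibration gives the robot as it stands.
- The arm moves only by the tool step_arm, never from a script. Its argument "targets" is one flat list of numbers, 4 for each row, row after row: the shift along the world's x, y, z scaled (see below), then the turn about the world's z scaled (see below). In form: [x, y, z, yaw, x, y, z, yaw, ...]. A call has 1 to 12 rows; each row shifts and turns the commanded pose from where the row before left it; what a row does not reach is not made up. The controller multiplies each number of a shift by 0.06 m and each number of a turn by 0.15 rad. A row lasts 1/8 s, in which the tool goes at most 62.5 mm and 10.7 degrees, less where a joint would pass 70% of its speed; a pose out of reach is approached as far as the arm can. A call with a number of a shift or a turn outside -1 to 1 is refused whole. A call with a gripper value outside its range is refused whole. "hand" is the opening, from -1 (shut) to 1 (fully open), set as the call begins (left out, the last holds). The fingers move at their own pace and stop on an object; "squeeze" is the grip in N (left out, the last holds). Time passes only in rows, so rows that do not move let the fingers close. It gives the time, the measured TCP pose, the force, the opening and the grip force at its end, in the units of the state.
- manip.read_state(): the state, without advancing time (a new reading comes with each control period).
- read_camera(name): name is "scene" or "top" or "wrist"; returns the picture (400x640x3 uint8, red, green, blue); there is no depth.
- get_calibration(name): a dict with "vertical_fov" (degrees; the focal length in pixels is half the picture's height over the tangent of half this angle, whatever the lens; pixels are square), "cx", "cy" (the principal point, pixels), "k1" (the pictures are not rectified: a ray, as slopes to the right and down, at radius r is drawn at 1 + k1 r^2 times it, then the intrinsics apply), "camera_from_world" (4x4, takes a point from world to camera coordinates). Camera axes: x right, y down, z forward; pixel columns grow to the right and rows downward; lengths in m; the calibration is good to about 2 mm. A picture is of the moment at which its call begins: read the wrist's pose just before it. get_calibration takes no time and is no camera call; for the wrist camera it gives the pose at the moment of the call.
- manip.sign_off(): hands the job in; it is judged then, once.
The state is a dict: "time_s": time; "joint_pos": joint angles; "dq": joint speeds; "joint_torque": joint torques, N m; "position": TCP position; "eef_rot": TCP orientation; "contact_force": force on the tool from outside, world axes, zero at the start; "moment": the same for the moment, N m; "opening": finger opening in m; "grasp_force": force on a finger pad.
Only numpy, scipy, OpenCV 4.12 (cv2) and the standard library are available. Lean on these libraries where they do the work, as an engineer would, in place of code of your own. Each camera call takes 0.05 s, during which the arm holds its last target. There are 200 camera calls.

## Working session

There is one attempt and no reset: what is moved stays moved. The work goes in short steps, Python scripts to look and compute and a tool call to move; the robot and the scene stay as the last step left them, time stands still between calls to the robot, and variables do not carry over. Pictures are saved under pics/ and viewed, at most 10 in all, crops included, and the job is handed in when it is done.

Besides the shell and the picture viewer there is one more tool, called after "Emit:" by a JSON object that holds its "op" and its "data". step_arm: Moves the arm, as the interface text tells. Shifts and turns lie within -1 to 1; 1 stands for 0.06 m of shift or 0.15 rad of turn. Its arguments: {"type":"object","properties":{"targets":{"type":"array","items":{"type":"number","minimum":-1,"maximum":1}},"hand":{"type":"number"},"squeeze":{"type":"number"}},"required":["targets"]}

```bash
ls; mkdir -p pics; python3 - <<'E'
from rig import manip, read_camera, get_calibration
import cv2, numpy as np
s=manip.read_state(); print(s['time_s'],s['position'],s['eef_rot'],s['opening'])
for n in ('scene','top'):
    im=read_camera(n); np.save(f'pics/{n}0.npy',im)
    cv2.imwrite(f'pics/{n}0.png',im[:,:,::-1]); c=get_calibration(n)
    print(n,{k:np.round(v,4) for k,v in c.items()})
E
```

```text
pics
0.0 [0.24276914 0.49269082 0.2301778 ] [-0.71265307 -3.05925806  0.00379769] 0.08552869569478665
scene {'vertical_fov': np.float64(52.8081), 'cx': np.float64(326.1788), 'cy': np.float64(190.0671), 'k1': np.float64(0.0238), 'camera_from_world': array([[-0.435 ,  0.9003,  0.0135,  0.3116],
       [ 0.5028,  0.2554, -0.8258, -0.1939],
       [-0.7469, -0.3525, -0.5638,  1.5324],
       [ 0.    ,  0.    ,  0.    ,  1.    ]])}
top {'vertical_fov': np.float64(53.9688), 'cx': np.float64(320.1314), 'cy': np.float64(197.2677), 'k1': np.float64(0.0188), 'camera_from_world': array([[-0.0013, -1.    , -0.0086, -0.0908],
       [-0.997 ,  0.002 , -0.0779,  0.5367],
       [ 0.0779,  0.0085, -0.9969,  1.0771],
       [ 0.    ,  0.    ,  0.    ,  1.    ]])}
```

View pics/top0.png

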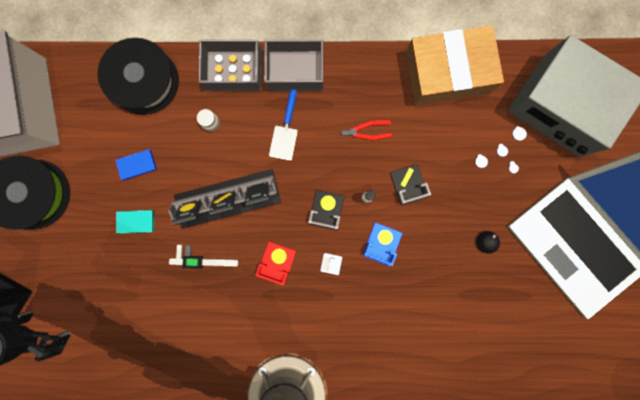

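View pics/scene0.png

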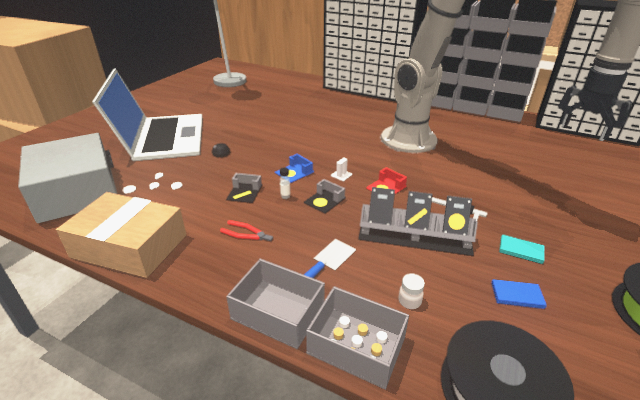

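Top view: the rack lies at (225,198). Its lanes hold the disc tag (187,208), the bar tag (222,199) and the plain housing (260,190). The dark disc nest is at (326,210), the dark bar nest at (410,185), and the glue stick at (368,196).
Scene view: the same tags appear at (457,222) disc and (418,216) bar, with plain at (382,205).

What could be mistaken for a target:
- **Disc nest:** red look-alike (275,263), blue look-alike (383,244), dark (326,210). I choose the dark one.
- **Bar housing:** blue (135,164), turquoise (134,221), dark in the middle lane (222,199). I choose the rack one.

```bash
cat > h.py <<'E'
import numpy as np, cv2
from rig import manip, read_camera, get_calibration
def K(c):
    f=200/np.tan(np.radians(c['vertical_fov'])/2)
    return np.array([[f,0,c['cx']],[0,f,c['cy']],[0,0,1.]]), np.array([c['k1'],0,0,0,0.])
def ray(c,uv):
    k,d=K(c); p=cv2.undistortPoints(np.float64(uv).reshape(-1,1,2),k,d).reshape(-1,2)
    T=np.array(c['camera_from_world']); R=T[:3,:3]
    return -R.T@T[:3,3], np.c_[p,np.ones(len(p))]@R
def onz(c,uv,z):
    o,d=ray(c,uv); return o+d*((z-o[2])/d[:,2])[:,None]
def tri(c1,u1,c2,u2):
    o1,d1=ray(c1,[u1]); o2,d2=ray(c2,[u2]); d1=d1[0];d2=d2[0]
    s=np.linalg.lstsq(np.c_[d1,-d2],o2-o1,rcond=None)[0]
    a=o1+s[0]*d1; b=o2+s[1]*d2; return (a+b)/2, np.linalg.norm(a-b)
def proj(c,P):
    T=np.array(c['camera_from_world']); k,d=K(c)
    return cv2.projectPoints(np.float64(P).reshape(-1,1,3),cv2.Rodrigues(T[:3,:3])[0],T[:3,3],k,d)[0].reshape(-1,2)
def yellow(im):
    h=cv2.cvtColor(im,cv2.COLOR_RGB2HSV); m=cv2.inRange(h,(22,130,110),(36,255,255))
    n,l,st,ce=cv2.connectedComponentsWithStats(m)
    return m,l,[(i,st[i,4],ce[i]) for i in range(1,n) if st[i,4]>15]
E
python3 - <<'E'
from h import *
B={}
for n in('top','scene'):
    im=np.load(f'pics/{n}0.npy'); m,l,b=yellow(im); B[n]=[x[2] for x in b]
    print(n,[(x[1],x[2].round(1).tolist()) for x in b])
ct,cs=get_calibration('top'),get_calibration('scene')
near=lambda n,p: min(B[n],key=lambda q:np.hypot(*(q-p)))
for name,a,b in(('hdisc',(187,208),(457,222)),('hbar',(222,199),(418,216)),('ndisc',(328,203),(321,202)),('nbar',(407,177),(241,195))):
    P,e=tri(ct,near('top',a),cs,near('scene',b)); print(name,P.round(4),'gap',round(e,4))
im=np.load('pics/top0.npy')[160:235,165:440]
cv2.imwrite('pics/topcrop.png',cv2.resize(im[:,:,::-1],None,fx=2.9,fy=2.9,interpolation=cv2.INTER_CUBIC))
for p in((368,196),(202,262)): print(onz(ct,[p],0.09).round(3))
s=manip.read_state(); print(cv2.Rodrigues(np.array(s['eef_rot']))[0].round(3)); print(np.round(get_calibration('wrist')['camera_from_world'],3))
E
```

```text
top [(np.int32(23), [232.2, 57.9]), (np.int32(23), [218.2, 68.0]), (np.int32(25), [246.0, 68.0]), (np.int32(18), [232.0, 77.7]), (np.int32(107), [406.7, 177.0]), (np.int32(59), [222.2, 197.7]), (np.int32(191), [327.6, 202.5]), (np.int32(91), [187.0, 206.9]), (np.int32(112), [384.8, 236.6]), (np.int32(166), [278.5, 255.8])]
scene [(np.int32(50), [241.5, 194.4]), (np.int32(46), [319.9, 202.2]), (np.int32(103), [417.2, 216.1]), (np.int32(200), [456.2, 221.3])]
hdisc [0.5082 0.2655 0.0608] gap 0.0008
hbar [0.5328 0.1714 0.0615] gap 0.0007
ndisc [ 0.5231 -0.1131  0.0059] gap 0.0011
nbar [ 0.5953 -0.3378  0.0074] gap 0.0024
[[ 0.534 -0.217  0.09 ]]
[[0.364 0.213 0.09 ]]
[[-0.897  0.442 -0.001]
 [ 0.442  0.897 -0.002]
 [-0.    -0.002 -1.   ]]
[[ 0.442  0.897 -0.002 -0.548]
 [ 0.865 -0.426  0.263 -0.034]
 [ 0.235 -0.118 -0.965  0.378]
 [ 0.     0.     0.     1.   ]]
```

View pics/topcrop.png

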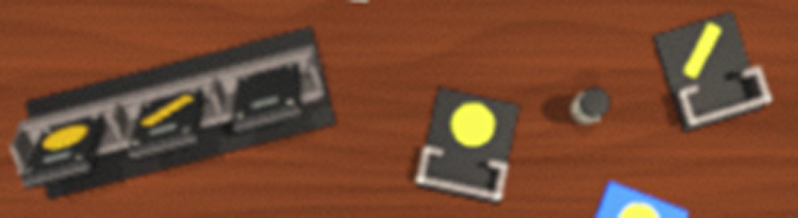

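The crop confirms the choice: the disc tag is in the left lane (65,138), the bar tag in the middle (167,112), and plain on the right (265,90). The dark nests have their marks at (472,125) for the disc and (703,50) for the bar, both on the far side. The tags triangulate to z≈61 mm, and 61.4 mm is expected. Next I go above the disc lane.

Emit:
{"op": "step_arm", "data": {"targets": [0.68, -0.65, 0, -0.955, 0.68, -0.65, 0, -0.955, 0.68, -0.65, 0, -0.955, 0.68, -0.65, 0, -0.955, 0.68, -0.65, 0, -0.955, 0.68, -0.65, 0, -0.955, 0, 0, 0, 0, 0, 0, 0, 0], "hand": 1, "squeeze": 40}}

```text
time_s: 1.1
position: [0.4873, 0.2596, 0.2307]
eef_rot: [-1.922, -2.484, 0.001]
contact_force: [0.5, 1.6, -0.2]
opening: 0.0856
grasp_force: 0.0
```

```bash
cat > w.py <<'E'
import sys
from h import *
s=manip.read_state(); R=cv2.Rodrigues(np.array(s['eef_rot']))[0]
print(s['time_s'],np.round(s['position'],4),'yawY',np.degrees(np.arctan2(R[1,1],R[0,1])).round(2),'op',round(s['opening'],4),np.round(s['joint_pos'],2))
c=get_calibration('wrist'); im=read_camera('wrist'); n=sys.argv[1]
np.save(f'pics/{n}.npy',im); np.save(f'pics/{n}_c.npy',c,allow_pickle=True); cv2.imwrite(f'pics/{n}.png',im[:,:,::-1])
m,l,b=yellow(im)
for x in b: print(x[1],x[2].round(1),'z.061',onz(c,[x[2]],.0614).round(4),'z.006',onz(c,[x[2]],.006).round(4))
E
python3 w.py w1
```

```text
1.1 [0.4873 0.2596 0.2307] yawY 14.54 op 0.0856 [-0.76  0.32  0.32  1.51 -0.11  1.32 -0.18]
491 [334.1 186.7] z.061 [[0.5079 0.2641 0.0614]] z.006 [[0.5146 0.2536 0.006 ]]
217 [332.9 264.9] z.061 [[0.5323 0.171  0.0614]] z.006 [[0.5433 0.1439 0.006 ]]
89 [583.1 314.8] z.061 [[0.882  0.1797 0.0614]] z.006 [[0.9552 0.1542 0.006 ]]
```

View pics/w1.png

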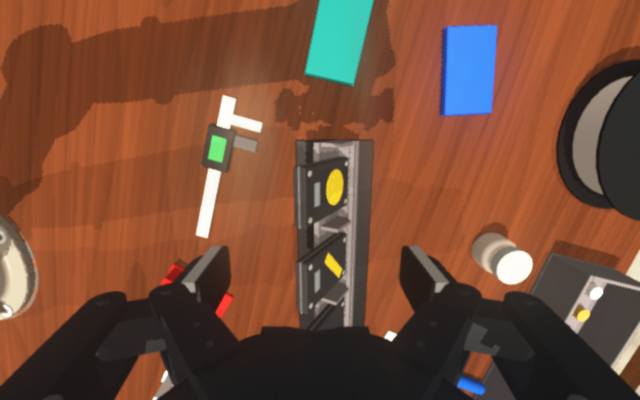

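The wrist view agrees with the first measurement. The disc tag (334,187) is between the fingers' planes and the bar tag is at (333,265), giving a rack yaw of about 14.6°. Next: descend astride the housing, narrow the fingers, then push it upright.

Emit:
{"op": "step_arm", "data": {"targets": [0, 0, -0.84, 0, 0, 0, -0.84, 0, 0, 0, -0.5, 0, 0, 0, -0.33, 0, 0, 0, 0, 0], "hand": 1}}

```text
time_s: 1.78
position: [0.485, 0.2605, 0.0789]
eef_rot: [-1.917, -2.486, 0.006]
contact_force: [0.0, 0.6, -0.0]
opening: 0.0851
grasp_force: 0.0
```

Emit:
{"op": "step_arm", "data": {"targets": [0, 0, 0, 0, 0, 0, 0, 0, 0, 0, 0, 0, 0, 0, 0, 0], "hand": -0.05}}

```text
time_s: 2.28
position: [0.4877, 0.2596, 0.0811]
eef_rot: [-1.922, -2.484, -0.001]
contact_force: [-0.5, 0.2, 1.2]
opening: 0.0407
grasp_force: 0.4
```

Emit:
{"op": "step_arm", "data": {"targets": [0.09, 0.023, 0, 0, 0.09, 0.023, 0, 0, 0.09, 0.023, 0, 0, 0.09, 0.023, 0, 0, 0.09, 0.023, 0, 0, 0.09, 0.023, 0, 0, 0, 0, 0, 0]}}

```text
time_s: 3.15
position: [0.5208, 0.2677, 0.0807]
eef_rot: [1.923, 2.484, 0.0]
contact_force: [-1.2, -0.5, 0.4]
opening: 0.0408
grasp_force: 0.1
```

Emit:
{"op": "step_arm", "data": {"targets": [0, 0, 0, 0, 0, 0, 0, 0, 0, 0, 0, 0, 0, 0, 0, 0, 0, 0, 0, 0], "hand": -1, "squeeze": 40}}

```text
time_s: 3.78
position: [0.52, 0.2677, 0.0807]
eef_rot: [-1.922, -2.484, 0.001]
contact_force: [-0.4, -0.3, -0.2]
opening: 0.0134
grasp_force: 42.0
```

```bash
python3 w.py w2; python3 - <<'E'
from h import *
im=read_camera('scene'); cv2.imwrite('pics/s2.png',cv2.resize(im[140:280,330:530,::-1],None,fx=3,fy=3,interpolation=cv2.INTER_CUBIC))
E
```

```text
3.775 [0.52   0.2677 0.0807] yawY 14.53 op 0.0134 [-0.72  0.51  0.3   1.63 -0.17  1.03 -0.11]
```

View pics/s2.png

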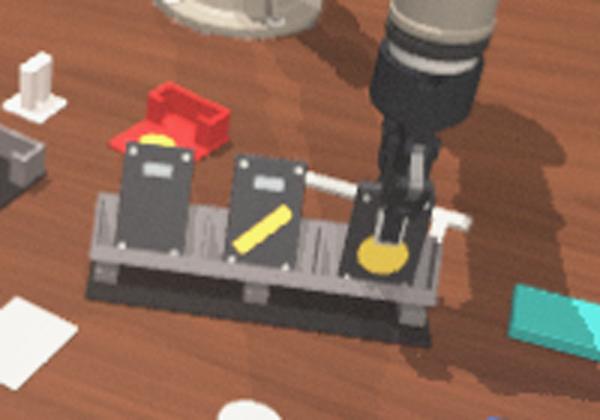

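The scene crop shows the disc housing gripped across its thickness at (392,220), now upright, and the opening reads about 14 mm. The other two housings haven't moved. Lifting.

Emit:
{"op": "step_arm", "data": {"targets": [0, 0, 0.2, 0, 0, 0, 0.4, 0, 0, 0, 0.5, 0, 0, 0, 0.5, 0, 0, 0, 0.5, 0, 0, 0, 0, 0]}}

```text
time_s: 4.62
position: [0.5225, 0.2684, 0.2104]
eef_rot: [1.921, 2.482, 0.011]
contact_force: [0.8, 0.3, -1.5]
opening: 0.0133
grasp_force: 41.9
```

```bash
python3 - <<'E'
from h import *
s=manip.read_state(); print(s['position'],s['opening'],s['grasp_force'])
ct,cs=get_calibration('top'),get_calibration('scene')
it,is_=read_camera('top'),read_camera('scene')
P0=np.array(s['position'])+[0.007,0.002,-.013]
for P in (P0,(.533,.171,.061)):
    r=[]
    for c,im in((ct,it),(cs,is_)):
        u=proj(c,P)[0]; b=min(yellow(im)[2],key=lambda x:np.hypot(*(x[2]-u))); r.append(b[2]); print(u.round(1),b[2].round(1),b[1])
    print(tri(ct,r[0],cs,r[1]))
E
```

```text
[0.52253661 0.26841334 0.21039023] 0.013320466029170922 41.94464921951294
[165.1 194.7] [222.  197.7] 62
[468.3 180.7] [467.9 182.7] 186
(array([0.51461995, 0.20965904, 0.16145896]), np.float64(0.12502842117431753))
[222.5 197.6] [222.  197.7] 62
[417.2 216.2] [417.3 216. ] 106
(array([0.5327828 , 0.17160112, 0.06179327]), np.float64(0.0008410491567168869))
```

Emit:
{"op": "step_arm", "data": {"targets": [-0.079, -0.83, 0, -0.317, -0.079, -0.83, 0, -0.317, -0.079, -0.83, 0, -0.317, -0.079, -0.83, 0, -0.317, -0.079, -0.83, 0, -0.317, -0.079, -0.83, 0, -0.317, -0.079, -0.83, 0, -0.317, -0.079, -0.83, 0, -0.317, -0.079, -0.83, 0, -0.317, 0, 0, 0, 0, 0, 0, 0, 0]}}

```text
time_s: 6.1
position: [0.4769, -0.1796, 0.2054]
eef_rot: [-2.404, -2.018, 0.001]
contact_force: [-0.0, 0.6, -1.6]
opening: 0.0135
grasp_force: 41.8
```

```bash
python3 w.py w3
```

```text
6.1 [ 0.4769 -0.1796  0.2054] yawY -9.99 op 0.0135 [-0.17  0.28  0.63  1.68 -0.17  1.24  0.31]
1061 [188.9  16.5] z.061 [[0.3923 0.0008 0.0614]] z.006 [[0.3737 0.0232 0.006 ]]
1066 [345. 119.] z.061 [[ 0.5178 -0.1141  0.0614]] z.006 [[ 0.5235 -0.114   0.006 ]]
208 [426.1 279. ] z.061 [[ 0.5831 -0.3018  0.0614]] z.006 [[ 0.6014 -0.338   0.006 ]]
```

View pics/w3.png

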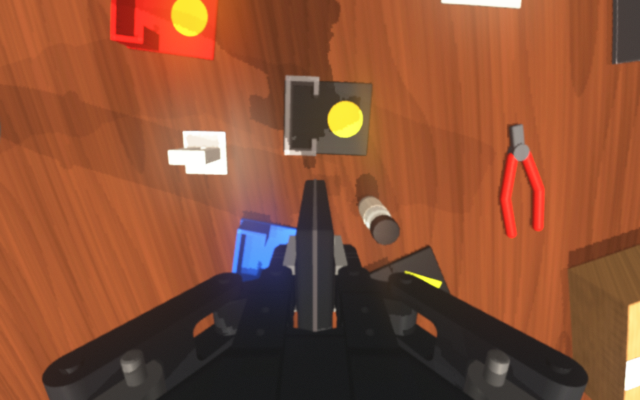

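The wrist view shows the disc nest with its rim at about (285–319, 76–156) and its mark at (345,119) on the +x side. The glue stick is at (380,218), and the held housing, edge-on, ends at (315,182).

```bash
cat > nest.py <<'E'
import sys
from h import *
def nest(n,x0,x1,y0,y1,mark):
    im=np.load(f'pics/{n}.npy'); c=np.load(f'pics/{n}_c.npy',allow_pickle=True).item()
    h=cv2.cvtColor(im,cv2.COLOR_RGB2HSV); m=((h[...,1]<70)&(h[...,2]>105)).astype(np.uint8)
    q=np.zeros_like(m); q[y0:y1,x0:x1]=m[y0:y1,x0:x1]
    k,l,st,_=cv2.connectedComponentsWithStats(q); i=[j for j in range(1,k) if st[j,4]>25]
    print('parts',[st[j].tolist() for j in i])
    v,u=np.nonzero(np.isin(l,i)); P=onz(c,np.c_[u,v],.038)[:,:2]
    r=cv2.minAreaRect((P*1000).astype(np.float32)); b=cv2.boxPoints(r)
    e=[b[1]-b[0],b[2]-b[1]]; L=max(e,key=np.linalg.norm); L=L*np.sign(L[1]); yaw=np.degrees(np.arctan2(-L[0],L[1]))
    T=onz(c,[mark],.006)[0]; cx=np.array(r[0])/1000; d=T[:2]-cx
    print('rect',np.round(r[0],1),np.round(r[1],1),'yaw',yaw.round(2),'mark dist',np.hypot(*d).round(4),'dir',np.degrees(np.arctan2(d[1],d[0])).round(2))
E
python3 -c "
from nest import *
nest('w3',275,332,66,166,(345,119))"
```

```text
parts [[284, 76, 36, 80, 880]]
rect [ 475.4 -103.6] [79.5 35.4] yaw -11.57 mark dist 0.0493 dir -12.24
```

Emit:
{"op": "step_arm", "data": {"targets": [-0.01, 0.42, 0, -0.07, -0.01, 0.42, 0, -0.07, 0, 0.42, 0, -0.07, 0, 0, 0, 0, 0, 0, 0, 0]}}

```text
time_s: 6.78
position: [0.4763, -0.1047, 0.2066]
eef_rot: [2.436, 1.983, -0.001]
contact_force: [1.1, 0.9, -1.4]
opening: 0.0135
grasp_force: 41.9
```

```bash
cat > st.py <<'E'
from h import *
s=manip.read_state(); R=cv2.Rodrigues(np.array(s['eef_rot']))[0]
print(s['time_s'],np.round(s['position'],4),'yawY',np.degrees(np.arctan2(R[1,1],R[0,1])).round(2))
E
python3 st.py; python3 w.py w4
```

```text
6.775 [ 0.4763 -0.1047  0.2066] yawY -11.7
6.775 [ 0.4763 -0.1047  0.2066] yawY -11.7 op 0.0135 [-0.32  0.22  0.59  1.73 -0.13  1.23  0.11]
1045 [203.7  89.5] z.061 [[0.3927 0.0139 0.0614]] z.006 [[0.374  0.0244 0.006 ]]
924 [353.9 179.8] z.061 [[ 0.5178 -0.1018  0.0614]] z.006 [[ 0.5233 -0.1136  0.006 ]]
16 [296.1 312.8] z.061 [[ 0.4249 -0.2444  0.0614]] z.006 [[ 0.4125 -0.2838  0.006 ]]
168 [424.  321.2] z.061 [[ 0.572  -0.2883  0.0614]] z.006 [[ 0.588  -0.3362  0.006 ]]
```

View pics/w4.png

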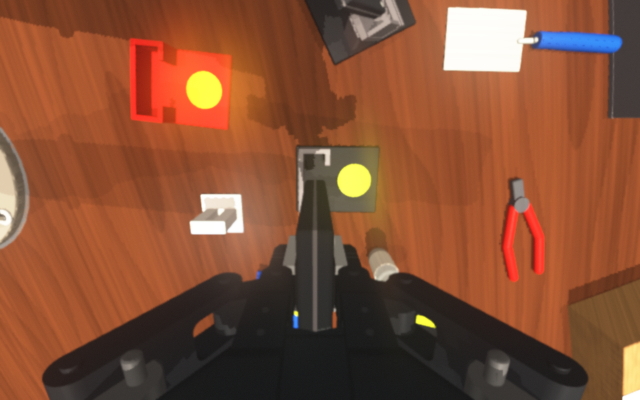

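The picture shows the housing above the pocket: its end is at (315,175), the rim's far corner at (315,155), and the mark at (354,180). Descending.

Emit:
{"op": "step_arm", "data": {"targets": [-0.01, 0.01, -0.6, 0, 0, 0, -0.6, 0, 0, 0, -0.5, 0, 0, 0, -0.3, 0, 0, 0, -0.2, 0, 0, 0, 0, 0, 0, 0, 0, 0]}}

```text
time_s: 7.7
position: [0.4766, -0.1048, 0.0755]
eef_rot: [2.437, 1.98, 0.002]
contact_force: [-0.1, 0.4, 0.2]
opening: 0.0136
grasp_force: 41.8
```

Emit:
{"op": "step_arm", "data": {"targets": [0, 0, -0.05, 0, 0, 0, -0.05, 0, 0, 0, 0, 0]}}

```text
time_s: 8.07
position: [0.4756, -0.1042, 0.0686]
eef_rot: [-2.438, -1.981, 0.0]
contact_force: [-0.4, 0.1, -0.4]
opening: 0.0137
grasp_force: 41.8
```

Emit:
{"op": "step_arm", "data": {"targets": [0, 0, -0.04, 0, 0, 0, -0.04, 0, 0, 0, -0.02, 0, 0, 0, 0, 0]}}

```text
time_s: 8.57
position: [0.4757, -0.1043, 0.0626]
eef_rot: [-2.438, -1.981, 0.0]
contact_force: [-0.3, -0.0, -0.5]
opening: 0.0136
grasp_force: 41.8
```

Emit:
{"op": "step_arm", "data": {"targets": [0, 0, -0.03, 0, 0, 0, 0, 0]}}

```text
time_s: 8.82
position: [0.4757, -0.1043, 0.0608]
eef_rot: [-2.438, -1.981, 0.0]
contact_force: [-0.0, -1.7, -0.7]
opening: 0.0137
grasp_force: 41.8
```

Emit:
{"op": "step_arm", "data": {"targets": [0, 0, -0.03, 0, 0, 0, 0, 0]}}

```text
time_s: 9.07
position: [0.4757, -0.1043, 0.059]
eef_rot: [-2.438, -1.981, 0.0]
contact_force: [-0.3, 0.2, -1.0]
opening: 0.0135
grasp_force: 41.8
```

Emit:
{"op": "step_arm", "data": {"targets": [0, 0, -0.02, 0, 0, 0, 0, 0]}}

```text
time_s: 9.32
position: [0.476, -0.1043, 0.0583]
eef_rot: [2.438, 1.981, 0.001]
contact_force: [-1.7, -0.4, 4.1]
opening: 0.0139
grasp_force: 42.4
```

Emit:
{"op": "step_arm", "data": {"targets": [0, 0, -0.02, 0, 0, 0, 0, 0]}}

```text
time_s: 9.57
position: [0.4761, -0.1044, 0.0583]
eef_rot: [-2.438, -1.981, -0.002]
contact_force: [-2.9, 0.7, 13.1]
opening: 0.0135
grasp_force: 43.9
```

Floor contact came at TCP z=58.3 mm, where about 58 was expected. I relieve the pressure, open, and rise.

Emit:
{"op": "step_arm", "data": {"targets": [0, 0, 0.02, 0, 0, 0, 0, 0]}}

```text
time_s: 9.82
position: [0.476, -0.1044, 0.0583]
eef_rot: [2.438, 1.981, 0.001]
contact_force: [-1.5, 0.5, 6.1]
opening: 0.0135
grasp_force: 42.7
```

Emit:
{"op": "step_arm", "data": {"targets": [0, 0, 0, 0, 0, 0, 0, 0, 0, 0, 0, 0, 0, 0, 0, 0], "hand": 0.2}}

```text
time_s: 10.32
position: [0.4758, -0.1043, 0.0578]
eef_rot: [2.438, 1.981, -0.0]
contact_force: [0.0, 0.9, -0.0]
opening: 0.0514
grasp_force: 0.0
```

Emit:
{"op": "step_arm", "data": {"targets": [0, 0, 0.3, 0, 0, 0, 0.6, 0, 0, 0, 0.8, 0, 0, 0, 0.8, 0, 0, 0, 0, 0]}}

```text
time_s: 10.95
position: [0.4788, -0.1053, 0.212]
eef_rot: [2.433, 1.977, 0.011]
contact_force: [-0.8, -0.5, -0.0]
opening: 0.0514
grasp_force: 0.0
```

```bash
python3 w.py w5; python3 - <<'E'
from h import *
ct,cs=get_calibration('top'),get_calibration('scene')
im=read_camera('scene'); print([(x[1],x[2].round(1)) for x in yellow(im)[2]])
x=np.array([np.cos(np.radians(-11.8)),np.sin(np.radians(-11.8))])
p=np.array([.4757,-.1040])+.007*x
print('expected tag',proj(cs,[p[0],p[1],.044]))
cv2.imwrite('pics/s5.png',cv2.resize(im[140:280,210:410,::-1],None,fx=3,fy=3,interpolation=cv2.INTER_CUBIC))
E
```

```text
10.95 [ 0.4788 -0.1053  0.212 ] yawY -11.8 op 0.0514 [-0.32  0.21  0.6   1.73 -0.13  1.23  0.1 ]
1007 [201.   90.5] z.061 [[0.3925 0.014  0.0614]] z.006 [[0.3739 0.0244 0.006 ]]
896 [349.6 179.1] z.061 [[ 0.518  -0.102   0.0614]] z.006 [[ 0.5232 -0.1136  0.006 ]]
463 [301.3 303.2] z.061 [[ 0.4365 -0.2368  0.0614]] z.006 [[ 0.4263 -0.2739  0.006 ]]
[(np.int32(103), array([328.6, 185. ])), (np.int32(19), array([382.3, 186.2])), (np.int32(48), array([241.4, 194.4])), (np.int32(53), array([320.5, 202. ])), (np.int32(79), array([416.7, 216.5]))]
expected tag [[328.67439126 185.12915874]]
```

View pics/s5.png

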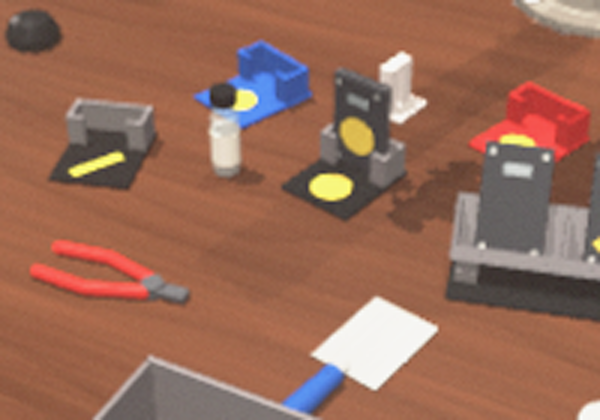

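The disc housing stands upright in its nest with its tag towards the mark: tag at (360,135), mark at (331,187) in the crop. The tag is at the expected pixel to within 0.2 px. Now the bar housing, in the middle lane.

Emit:
{"op": "step_arm", "data": {"targets": [0.09, 0.756, 0, 0.512, 0.09, 0.756, 0, 0.512, 0.09, 0.756, 0, 0.512, 0.09, 0.756, 0, 0.512, 0.09, 0.756, 0, 0.512, 0.09, 0.756, 0, 0.512, 0, 0, 0, 0, 0, 0, 0, 0], "hand": 1}}

```text
time_s: 12.05
position: [0.5073, 0.1667, 0.2061]
eef_rot: [-1.921, -2.484, 0.006]
contact_force: [0.5, -0.1, 0.3]
opening: 0.0854
grasp_force: 0.0
```

```bash
python3 w.py w6
```

```text
12.05 [0.5073 0.1667 0.2061] yawY 14.56 op 0.0854 [-0.64  0.3   0.37  1.61 -0.11  1.26  0.01]
310 [340.1 192.3] z.061 [[0.5322 0.1714 0.0614]] z.006 [[0.5402 0.1599 0.006 ]]
448 [188.6 254.5] z.061 [[0.3889 0.0609 0.0614]] z.006 [[0.3692 0.028  0.006 ]]
121 [619.2 266.7] z.061 [[0.8803 0.1686 0.0614]] z.006 [[0.9556 0.1566 0.006 ]]
```

Emit:
{"op": "step_arm", "data": {"targets": [0.07, 0, 0, 0, 0, 0, -0.8, 0, 0, 0, -0.6, 0, 0, 0, -0.4, 0, 0, 0, -0.29, 0, 0, 0, 0, 0], "hand": 1}}

```text
time_s: 12.85
position: [0.5114, 0.1663, 0.0812]
eef_rot: [-1.923, -2.483, 0.005]
contact_force: [0.3, -0.5, 0.1]
opening: 0.0858
grasp_force: 0.0
```

Emit:
{"op": "step_arm", "data": {"targets": [0, 0, 0, 0, 0, 0, 0, 0, 0, 0, 0, 0, 0, 0, 0, 0], "hand": -0.05}}

```text
time_s: 13.35
position: [0.5123, 0.1678, 0.0829]
eef_rot: [-1.921, -2.486, -0.0]
contact_force: [-0.1, 0.6, 0.8]
opening: 0.0402
grasp_force: 0.4
```

Emit:
{"op": "step_arm", "data": {"targets": [0.09, 0.02, -0.03, 0, 0.09, 0.02, 0, 0, 0.09, 0.02, 0, 0, 0.09, 0.02, 0, 0, 0.09, 0.02, 0, 0, 0.09, 0.02, 0, 0, 0, 0, 0, 0]}}

```text
time_s: 14.22
position: [0.5453, 0.1751, 0.0807]
eef_rot: [1.921, 2.485, 0.0]
contact_force: [-1.2, 0.1, 0.3]
opening: 0.0407
grasp_force: 0.1
```

Emit:
{"op": "step_arm", "data": {"targets": [0, 0, 0, 0, 0, 0, 0, 0, 0, 0, 0, 0, 0, 0, 0, 0, 0, 0, 0, 0], "hand": -1, "squeeze": 40}}

```text
time_s: 14.85
position: [0.5446, 0.175, 0.0807]
eef_rot: [-1.921, -2.486, 0.0]
contact_force: [0.0, 1.0, 1.4]
opening: 0.0138
grasp_force: 41.4
```

Emit:
{"op": "step_arm", "data": {"targets": [0, 0, 0.2, 0, 0, 0, 0.4, 0, 0, 0, 0.5, 0, 0, 0, 0.5, 0, 0, 0, 0.5, 0, 0, 0, 0, 0]}}

```text
time_s: 15.6
position: [0.547, 0.1754, 0.2103]
eef_rot: [1.919, 2.482, 0.01]
contact_force: [-0.3, 0.3, -0.6]
opening: 0.0139
grasp_force: 41.3
```

```bash
python3 st.py; python3 - <<'E'
from h import *
cs=get_calibration('scene'); im=read_camera('scene'); print([(x[1],x[2].round(1)) for x in yellow(im)[2]])
p=np.array(manip.read_state()['position'])+[.007,.002,-.014]; print(proj(cs,p))
E
```

```text
15.6 [0.547  0.1754 0.2103] yawY 14.6
[(np.int32(100), array([424.8, 176.9])), (np.int32(103), array([328.5, 185. ])), (np.int32(19), array([383.2, 186.3])), (np.int32(49), array([241.5, 194.4])), (np.int32(43), array([320.3, 202. ]))]
[[425.48539101 176.83511843]]
```

The bar housing is held upright and its tag is at the predicted pixel (425,177). Next I go to the bar nest's viewing spot.

Emit:
{"op": "step_arm", "data": {"targets": [0.035, -0.833, 0, 0.034, 0.035, -0.833, 0, 0.034, 0.035, -0.833, 0, 0.034, 0.035, -0.833, 0, 0.034, 0.035, -0.833, 0, 0.034, 0.035, -0.833, 0, 0.034, 0.035, -0.833, 0, 0.034, 0.035, -0.833, 0, 0.034, 0.035, -0.833, 0, 0.034, 0.035, -0.833, 0, 0.034, 0.035, -0.833, 0, 0.034, 0.035, -0.833, 0, 0.034]}}

```text
time_s: 17.15
position: [0.5695, -0.4255, 0.2046]
eef_rot: [-1.842, -2.541, -0.001]
contact_force: [-0.3, 0.2, -0.6]
opening: 0.0137
grasp_force: 41.2
```

Emit:
{"op": "step_arm", "data": {"targets": [0, 0, 0, 0, 0, 0, 0, 0]}}

```text
time_s: 17.4
position: [0.5696, -0.4239, 0.2048]
eef_rot: [-1.843, -2.54, -0.002]
contact_force: [0.0, 1.1, -0.0]
opening: 0.0136
grasp_force: 41.1
```

```bash
python3 w.py w7
```

```text
17.4 [ 0.5696 -0.4239  0.2048] yawY 18.09 op 0.0136 [ 0.37  0.71  0.51  1.03 -0.32  1.48  1.12]
563 [358.7 118.4] z.061 [[ 0.5871 -0.3419  0.0614]] z.006 [[ 0.5944 -0.3381  0.006 ]]
```

View pics/w7.png

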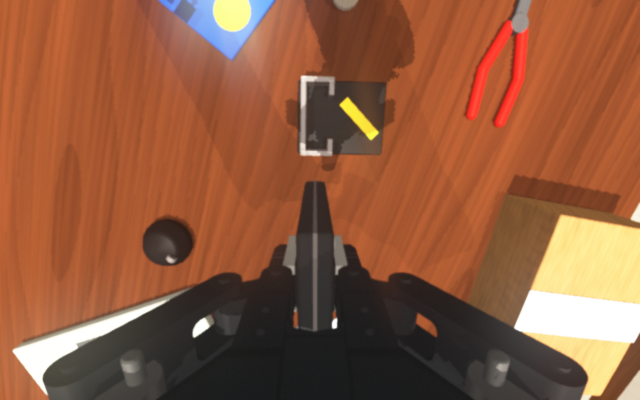

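The dark bar nest has its rim at (300–335, 75–156) and its bar mark at (359,118) on the +x side.

```bash
python3 -c "
from nest import *
nest('w7',290,342,66,166,(358.7,118.4))"
```

```text
parts [[299, 76, 36, 80, 957]]
rect [ 547.5 -352.5] [35.5 79.7] yaw 16.94 mark dist 0.0492 dir 17.05
```

Emit:
{"op": "step_arm", "data": {"targets": [-0.123, 0.397, 0, -0.042, -0.123, 0.397, 0, -0.042, -0.123, 0.397, 0, -0.042, 0, 0, 0, 0, 0, 0, 0, 0]}}

```text
time_s: 18.08
position: [0.5484, -0.3529, 0.207]
eef_rot: [1.866, 2.526, -0.0]
contact_force: [0.1, -0.5, -0.9]
opening: 0.0134
grasp_force: 41.2
```

Emit:
{"op": "step_arm", "data": {"targets": [0, 0, -0.5, 0, 0, 0, -0.5, 0, 0, 0, -0.4, 0, 0, 0, -0.2, 0, 0, 0, 0, 0, 0, 0, 0, 0]}}

```text
time_s: 18.82
position: [0.5486, -0.3542, 0.112]
eef_rot: [1.867, 2.524, -0.0]
contact_force: [-0.2, -0.9, -0.8]
opening: 0.0139
grasp_force: 41.2
```

```bash
python3 st.py
```

```text
18.825 [ 0.5486 -0.3542  0.112 ] yawY 17.02
```

Bottom at about 60 mm, still above the walls. I correct by (-1, +1.5) mm and continue down.

Emit:
{"op": "step_arm", "data": {"targets": [-0.018, 0.025, 0, 0, 0, 0, -0.3, 0, 0, 0, -0.25, 0, 0, 0, -0.15, 0, 0, 0, -0.05, 0, 0, 0, 0, 0]}}

```text
time_s: 19.58
position: [0.5467, -0.3519, 0.0655]
eef_rot: [-1.868, -2.526, 0.0]
contact_force: [0.3, 0.1, -0.4]
opening: 0.0138
grasp_force: 41.2
```

Emit:
{"op": "step_arm", "data": {"targets": [0, 0, -0.05, 0, 0, 0, 0, 0]}}

```text
time_s: 19.82
position: [0.5469, -0.3518, 0.0628]
eef_rot: [1.868, 2.526, 0.0]
contact_force: [-0.3, 0.9, -1.2]
opening: 0.0135
grasp_force: 41.2
```

Emit:
{"op": "step_arm", "data": {"targets": [0, 0, -0.04, 0, 0, 0, -0.02, 0, 0, 0, 0, 0]}}

```text
time_s: 20.2
position: [0.5467, -0.3517, 0.059]
eef_rot: [-1.868, -2.526, 0.0]
contact_force: [0.6, 1.0, -0.8]
opening: 0.0135
grasp_force: 41.2
```

Emit:
{"op": "step_arm", "data": {"targets": [0, 0, -0.02, 0, 0, 0, 0, 0]}}

```text
time_s: 20.45
position: [0.547, -0.3519, 0.0585]
eef_rot: [1.868, 2.525, 0.0]
contact_force: [-0.9, 0.7, 1.6]
opening: 0.0135
grasp_force: 41.5
```

Emit:
{"op": "step_arm", "data": {"targets": [0, 0, -0.01, 0, 0, 0, 0, 0]}}

```text
time_s: 20.7
position: [0.547, -0.3519, 0.0584]
eef_rot: [1.868, 2.525, 0.0]
contact_force: [-1.3, 1.4, 5.4]
opening: 0.0136
grasp_force: 42.2
```

Emit:
{"op": "step_arm", "data": {"targets": [0, 0, 0.005, 0, 0, 0, 0, 0, 0, 0, 0, 0, 0, 0, 0, 0], "hand": 0.2}}

```text
time_s: 21.2
position: [0.5467, -0.3517, 0.0573]
eef_rot: [-1.868, -2.526, 0.0]
contact_force: [0.2, 0.0, -0.4]
opening: 0.0512
grasp_force: 0.0
```

Emit:
{"op": "step_arm", "data": {"targets": [0, 0, 0.3, 0, 0, 0, 0.6, 0, 0, 0, 0.8, 0, 0, 0, 0.8, 0, 0, 0, 0.4, 0, 0, 0, 0, 0, 0, 0, 0, 0]}}

```text
time_s: 22.08
position: [0.5463, -0.3513, 0.2307]
eef_rot: [-1.867, -2.524, -0.0]
contact_force: [-0.0, 0.2, -0.5]
opening: 0.051
grasp_force: 0.0
```

```bash
python3 - <<'E'
from h import *
cs=get_calibration('scene')
im=read_camera('scene'); print([(x[1],x[2].round(1)) for x in yellow(im)[2]])
a=np.radians(17); p=np.array([.547,-.3518])+.007*np.array([np.cos(a),np.sin(a)])
print('expected tag',proj(cs,[p[0],p[1],.044]))
cv2.imwrite('pics/s9.png',cv2.resize(im[130:260,180:480,::-1],None,fx=2.6,fy=2.6,interpolation=cv2.INTER_CUBIC))
E
```

```text
[(np.int32(61), array([245., 176.])), (np.int32(27), array([290.5, 173. ])), (np.int32(102), array([328.6, 185. ])), (np.int32(50), array([241.5, 194.4])), (np.int32(101), array([320., 202.]))]
expected tag [[245.49722456 176.43842154]]
```

View pics/s9.png

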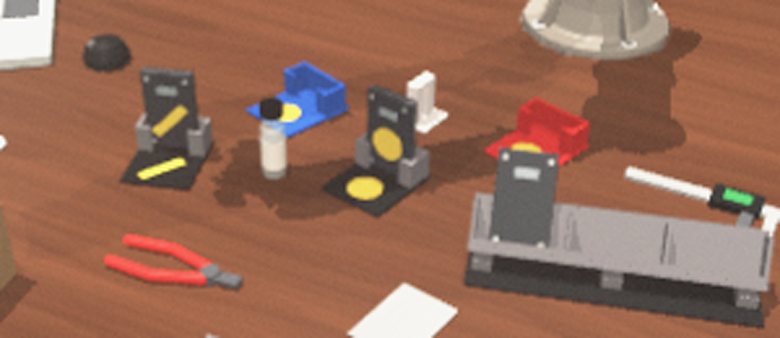

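Both tagged housings stand upright in their nests: bar tag at (170,122) over its mark at (162,168), disc tag at (387,144) over its mark at (364,188). The plain housing is still in its lane at (525,195), and the bystanders haven't moved.

```bash
python3 -c "
from rig import manip
print(manip.sign_off())"
```

```text
the job is handed in; nothing more can be done
None
```

The disc housing and then the bar housing were set upright in their matching nests, tags facing the marks; the plain housing stayed in its lane, nothing else was disturbed, and the job was handed in at about 22 s.

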